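# Brace the square jar in its holder and unscrew the cap

## Task

Of the two capped steel jars, put the square one upright and fully down into the square pocket of the jar holder, so that it cannot turn. Then unscrew its tight cap anticlockwise, lift it off once the thread lets go, and finish still holding the cap level, clear of the jar and a few centimetres at most straight above its mouth, with the jar left standing in the holder. Leave the other things where they are.

Things in the scene. Friction and masses are not known exactly. Their poses are not given: they have to be found in the camera images.
- jar: square-bodied steel jar, loose, 0.3 kg: body 54 x 54 mm in plan and 66 mm tall, sides along its x and y axes, with a round neck of 34 mm diameter from 66 to 86 mm up, closed by the cap (98 mm tall altogether). Origin at the centre of the underside, z up. The cap carries the jar when lifted: cap and jar hang together until unscrewed. Standing free it turns with its cap, because the cap is tight
- cap: round black screw cap on the square jar, 55 mm diameter (finely ribbed straight side), 30 mm tall, 50 g. Origin at the centre of its lower rim, z up. Screwed tight, the rim is 68 mm above the jar's underside, 2 mm over its shoulder. Three-start lug thread: unscrews anticlockwise from above; stiff all the way, 0.3 to 0.5 N m, from a seal inside that also pushes the cap up with 8 N
- cap_top (a point): centre of the cap's flat top, 30 mm above its rim. Thread: after 60 degrees of turn relative to the jar (rising 2 mm) the lugs are free and the cap lifts straight off at any angle from 60 to 90 degrees; at 90 it meets a stop. Clockwise is blocked at once. In the pocket the jar itself has up to 8 degrees of play
- jar_mouth (a point): centre of the square jar's mouth, on its axis 86 mm above its underside; when the cap is off the seal's boss stands 14 mm above it, 100 mm above the jar's underside
- round_jar: round steel jar, loose, of the same height with the same cap: body 62 mm diameter; too wide for the holder's pocket. Leave it. Origin at the centre of its underside
- holder: aluminium jar holder fixed to the surface: block 94 x 94 mm in plan and 34 mm tall, a screw head 2 mm proud at each corner. In its top a square pocket 58 x 58 mm, sides along its x and y axes, 26 mm deep, with a 3 mm chamfer. Origin at the centre of the underside
- holder_pocket (a point): centre of the pocket's floor, 8 mm above the surface: a fully seated jar has its origin here, its sides parallel to the pocket's (any quarter turn)
- lid_handle: the pan lid's own fixed bar handle in the middle of the surface, 190 mm long along its y axis, 35 mm wide, 46 mm tall: an obstacle to pass over. Origin at the surface under its middle
- tin: food tin, loose bystander, 57 mm diameter, 72 mm tall. Origin at the centre of its underside
- sauce_tub: small lidded dip tub, loose bystander, 66 x 73 mm, 37 mm tall. Origin at the centre of its underside
- dredger: white metal salt shaker, loose bystander, 68 mm diameter, 115 mm tall. Origin at the centre of its underside
- steel_pot: open steel ramekin, loose bystander, 67 mm diameter, 52 mm tall. Origin at the centre of its underside
- spoon: small metal fork, loose bystander lying flat, 193 mm long along its x axis, 26 mm wide, 15 mm tall. Origin at the centre of its underside
There are look-alikes about, which are no part of the job. What is shaped like the cap but red is not meant.

How it is judged:
On the way:
1. the square jar stands fully down in the holder's pocket with its cap still screwed on (horizontal distance between jar and holder_pocket below 0.006 m and z of jar in the frame of holder_pocket below 0.003 m and angle between jar's own z axis and vertical below 0.06 rad and z of cap in the frame of jar below 0.0715 m), for 0.2 s.
At the end, for the whole second after the job is handed in: cap held in the fingers at rest, level within 0.2 rad, within 20 mm of the axis of the jar's mouth, its rim 14 to 64 mm above the mouth, touching no part of the jar; the jar upright, at rest and fully down in the pocket (3 mm from floor, 6 mm from centre) (horizontal distance between jar and holder_pocket below 0.006 m and z of jar in the frame of holder_pocket below 0.003 m and angle between jar's own z axis and vertical below 0.06 rad and linear speed of jar below 0.02 m/s and contact force between each of cap, the fingers and jar below 0.05 N and contact force between the fingers and cap above 1 N and z of cap in the frame of jar between 0.1 and 0.15 m and horizontal distance between cap and jar_mouth below 0.02 m and angle between cap's own z axis and vertical below 0.2 rad and linear speed of cap below 0.03 m/s); the arm keeps its last pose, push and grip.
It fails at once if the round jar or another bystander is shoved or knocked more than 30 mm (distance of any of round_jar, tin, sauce_tub, dredger, steel_pot, spoon from where it was at the start of the episode above 0.03 m).
It fails at once if the square jar is tipped over (angle between jar's own z axis and vertical above 0.7 rad).
It also fails if it takes over 48 s, if anything falls off the work surface, if the arm or the gripper's body presses on something with over 40 N, if the wrist force passes 120 N, or if a joint passes its speed limit or range.

## Robot

A 7-joint arm with a two-finger parallel gripper is mounted at the origin on a cart in front of the work surface, level with it; the furniture and walls round the work are solid. World frame = base frame: x ahead of the robot, y to its left, z up, the work surface at z = 0. Lengths are in m, angles in rad, forces in N, time in s.
With the tool pointing down it reaches from about 0.4 to 0.875 m from the base axis. Payload 19.3 kg.
Tool frame: the origin (TCP) lies where the fingers leave the gripper's body, on its centre line; the fingertips stand bot.tip_reach ahead of it and the grasp point (between the pads) lies 54 mm ahead of it (bot.tip_reach is the distance from the TCP to the fingertips, in m); z points along the fingers, y is the line along which they close (so a half turn about z gives the same grasp; the last joint's range is limited). The gripper opens to 85 mm and grips with 20 to 120 N. Pads are 22 mm wide; open, the fingers measure 114 mm over their backs; the gripper's body (76 mm by 85 mm) begins 54 mm behind the grasp point. The pads swing forward as they close: fully open they stand 13 mm farther back than shut.
Start: joints at [1.261, 0.521, -0.036, 1.599, 0.021, 1.021, -0.113], TCP at [0.148, -0.607, 0.304] pointing down, gripper open.
Joint ranges: [-2.91, 2.91], [-0.3, 2.13], [-1.5, 1.42], [0.17, 2.43], [-1.26, 4.41], [0.16, 1.93], [-2.52, 2.52]. Speed limits (rad/s): [1.89, 1.89, 2.39, 2.39, 3.01, 3.01, 3.01].

## Interface

Orientations are given as [roll, pitch, yaw] about the fixed x, y, z axes, in that order (R = Rz(yaw) Ry(pitch) Rx(roll)).
In Python, from workcell import bot gives the robot as it stands. The module is installed in compiled form; this text tells all that it offers.
- The arm moves only by the shell command python3 -m jog 'ROWS' [FORCE]. ROWS is JSON, a list that holds one entry, the list of rows, each a list of 7 numbers: the shift along the tool's x, y, z in mm, then the turn, a rotation vector about the tool's x, y, z in rad, then the opening, from 0 (shut) to 1 (fully open). In form: [[[tx, ty, tz, wx, wy, wz, fingers], ...]]. A call has 1 to 5 rows; each row shifts and turns the commanded pose from where the row before left it, along the tool's axes as they then stand; what a row does not reach is not made up. A row lasts 1/10 s, in which the tool goes at most 50 mm and 8.59 degrees, less where a joint would pass 70% of its speed; a pose out of reach is approached as far as the arm can. A call is refused whole if a number of a shift passes 50 or a number of a turn 0.15, either way. A call with a gripper value outside its range is refused whole. The fingers move at their own pace and stop on an object; FORCE is the grip in N (left out, the last holds). Time passes only in rows, so rows that do not move let the fingers close. It gives the time, the measured TCP pose, the force, the opening and the grip force at its end, in the units of the state.
- bot.observe(): the state, without advancing time (a new reading comes with each control period).
- bot.grab_frame(name): name is "scene" or "top"; returns a dict with "img" (400x640x3 uint8, red, green, blue), "intrinsics" (3x3 intrinsics, pixels), "k1" (the pictures are not rectified: a ray, as slopes to the right and down, at radius r is drawn at 1 + k1 r^2 times it, then the intrinsics apply), "R" (3x3) and "t" (3): a world point X has camera coordinates R X + t. Camera axes: x right, y down, z forward; pixel columns grow to the right and rows downward; lengths in m; the calibration is good to about 2 mm. A picture is of the moment at which its call begins. There is no depth.
- bot.job_done(): hands the job in; it is judged then, once.
Trained networks look in a picture, given as the dict that the camera call returned (one of the last four; its "shot" number tells which), for a name from the list of things; names that differ only in an ending like _2 or _b are one class to them, and where a whole thing is asked for, a point or a joint stands for the part that bears it (a point fixed in the world has none). Each returns a list of dicts, best first, with "conf" (0 to 1); they miss things now and then, are a little off and sometimes report something else, mostly with a low value. They report only what shows in the picture. A call takes as long as a camera call. They do not tell look-alikes from the thing itself.
- bot.trace(query, picture): "region" (400x640 bool, what is visible of it).
- bot.spot_point(query, picture): "xyz" ([x, y, z] in m, in world coordinates, good to about 4 mm: a listed point, or the origin of a listed thing).
The state is a dict: "clock": time; "qpos": joint angles; "qd": joint speeds; "joint_efforts": joint torques, N m; "position": TCP position; "tool_rot": TCP orientation; "force": force on the tool from outside, world axes, zero at the start; "moment": the same for the moment, N m; "grip_width": finger opening in m; "finger_force": force on a finger pad.
Only numpy, scipy, OpenCV 4.12 (cv2) and the standard library are available. Lean on these libraries where they do the work, as an engineer would, in place of code of your own. Each camera call takes 0.05 s, during which the arm holds its last target. There are 200 camera calls.

## Working session

There is one attempt and no reset: what is moved stays moved. The work goes in short steps, Python scripts to look and compute and a shell command to move; the robot and the scene stay as the last step left them, time stands still between calls to the robot, and variables do not carry over. Pictures are saved under pics/ and viewed, at most 10 in all, crops included, and the job is handed in when it is done.

```bash
mkdir -p pics; python3 - <<'E'
from workcell import bot
import cv2, numpy as np
s=bot.observe(); print(s['clock'],s['position'],s['tool_rot'],s['grip_width'],bot.tip_reach)
for c in ("scene","top"):
    f=bot.grab_frame(c); cv2.imwrite(f"pics/{c}0.png",f["img"][:,:,::-1])
    for q in ["jar","cap","cap_top","round_jar","holder","holder_pocket","lid_handle","tin","sauce_tub","dredger","steel_pot","spoon"]:
        print(c,q,[(np.round(d["xyz"],3).tolist(),round(d["conf"],2)) for d in bot.spot_point(q,f)[:3]])
E
```

```text
0.0 [ 0.1483255  -0.60687949  0.30330941] [-3.14042084e+00  9.99905660e-05  2.39747473e-01] 0.08508451183618039 0.0726
scene jar [([0.442, -0.197, -0.002], 0.64)]
scene cap [([0.444, -0.194, 0.07], 0.87), ([0.599, -0.021, -0.001], 0.66), ([0.424, -0.104, 0.001], 0.59)]
scene cap_top [([0.6, -0.015, 0.034], 0.59), ([0.443, -0.199, 0.098], 0.57)]
scene round_jar [([0.443, 0.119, -0.001], 0.86)]
scene holder [([0.621, -0.135, 0.003], 0.8)]
scene holder_pocket [([0.619, -0.137, 0.006], 0.56)]
scene lid_handle []
scene tin [([0.619, 0.119, 0.001], 0.78), ([0.357, 0.151, 0.002], 0.71), ([0.622, -0.135, 0.002], 0.24)]
scene sauce_tub []
scene dredger [([0.734, 0.118, 0.005], 0.79)]
scene steel_pot [([0.378, -0.006, -0.001], 0.98), ([0.44, 0.118, 0.003], 0.53), ([0.336, -0.171, -0.001], 0.34)]
scene spoon [([0.338, -0.172, -0.0], 0.67)]
top jar [([0.442, -0.198, 0.003], 0.59)]
top cap [([0.447, -0.2, 0.07], 0.96), ([0.425, -0.102, 0.003], 0.95), ([0.598, -0.015, -0.002], 0.67)]
top cap_top [([0.428, -0.1, 0.03], 0.84), ([0.603, -0.016, 0.03], 0.72), ([0.445, -0.194, 0.093], 0.61)]
top round_jar [([0.448, -0.198, 0.085], 0.74), ([0.441, 0.123, -0.0], 0.67)]
top holder [([0.62, -0.136, 0.002], 0.6)]
top holder_pocket [([0.618, -0.136, 0.013], 0.67), ([0.736, 0.116, 0.0], 0.29), ([0.343, -0.17, 0.0], 0.17)]
top lid_handle []
top tin [([0.624, 0.12, -0.0], 0.59)]
top sauce_tub [([0.357, 0.146, -0.002], 0.55)]
top dredger [([0.736, 0.118, -0.001], 0.5)]
top steel_pot [([0.381, -0.005, -0.001], 0.66)]
top spoon [([0.342, -0.17, -0.0], 0.63), ([0.622, -0.139, -0.001], 0.32)]
```

View pics/scene0.png

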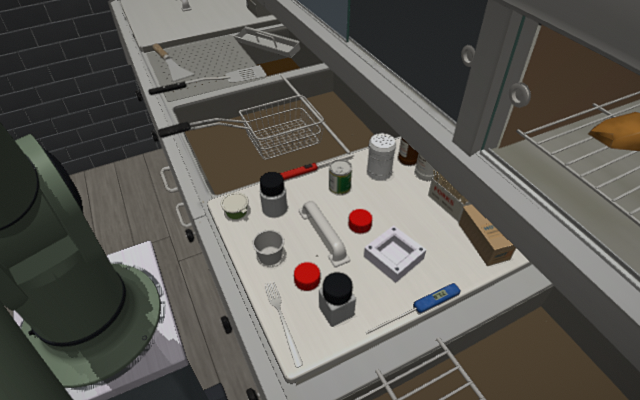

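View pics/top0.png

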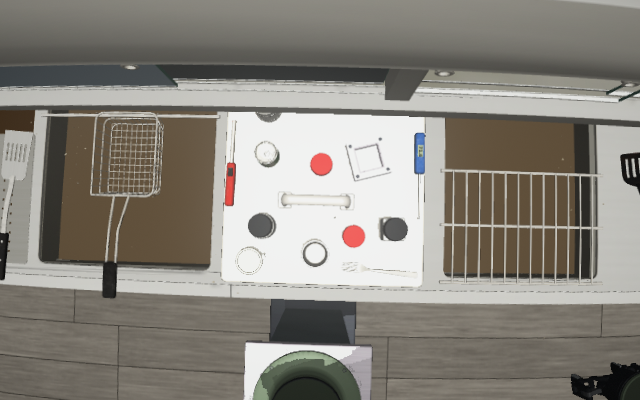

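The scene view shows the square jar with its black cap at about (337,298). The round jar is at (272,195), the holder at (395,253), and the handle bar runs between them from (308,208) to (340,260). The red caps at (307,276) and (360,220) are decoys. Next I'll fit the exact poses and yaws from the silhouettes.

```bash
cat > h.py <<'E'
import numpy as np, cv2
from scipy.optimize import minimize
from workcell import bot
def proj(P,f):
    C=P@np.array(f["R"]).T+np.array(f["t"]); s=C[:,:2]/C[:,2:]
    s=s*(1+f["k1"]*(s**2).sum(1,keepdims=True)); K=np.array(f["intrinsics"])
    return s@K[:2,:2].T+K[:2,2]
def box(w,z0,z1): return np.array([[x*w/2,y*w/2,z] for x in(-1,1) for y in(-1,1) for z in(z0,z1)])
a=np.linspace(0,2*np.pi,40,endpoint=False)
def cyl(r,z0,z1): return np.vstack([np.c_[r*np.cos(a),r*np.sin(a),0*a+z] for z in(z0,z1)])
MOD={"jar":[box(.054,0,.066),cyl(.0275,.068,.098),cyl(.017,.06,.09)],"holder":[box(.094,0,.034)]}
def render(parts,p,z,f,S=4):
    c,s=np.cos(p[2]),np.sin(p[2]); R=np.array([[c,-s,0],[s,c,0],[0,0,1]])
    m=np.zeros((400*S,640*S),np.uint8)
    for q in parts:
        u=proj(q@R.T+[p[0],p[1],z],f); h=cv2.convexHull(((u+.5)*S*16).astype(np.int32))
        cv2.fillPoly(m,[h],255,shift=4)
    return cv2.resize(m,(640,400),interpolation=cv2.INTER_AREA)/255.
def fit(name,p0,z,masks):
    def cost(p): return sum(np.abs(render(MOD[name],p,z,f)-M).sum()/M.sum() for f,M in masks)
    best=[]
    for y in np.radians(np.arange(-40,50,15)):
        r=minimize(cost,[*p0,y],method="Nelder-Mead",options=dict(initial_simplex=[[*p0,y],[p0[0]+.006,p0[1],y],[p0[0],p0[1]+.006,y],[*p0,y+.2]],maxiter=70,xatol=1e-4,fatol=1e-4))
        best.append((r.fun,*r.x))
    return sorted(best)
E
cat > fit.py <<'E'
from h import *
F=[bot.grab_frame(c) for c in("scene","top")]
for n,p in(("jar",(.443,-.197)),("holder",(.62,-.136))):
    Ms=[]
    for f in F:
        t=bot.trace(n,f)
        for d in t[:4]:
            M=d["region"]; ys,xs=np.nonzero(M); e=proj(np.array([[*p,.04]]),f)[0]
            print(n,round(d["conf"],2),M.sum(),xs.mean().round(),ys.mean().round(),e.round())
        t=[d for d in t if np.hypot(*(np.array(np.nonzero(d["region"])).mean(1)[::-1]-proj(np.array([[*p,.04]]),f)[0]))<15]
        if t:
            M=t[0]["region"].astype(np.uint8)
            if n=="jar":   # region may leave out the cap: join it
                for d in bot.trace("cap",f):
                    if np.hypot(*(np.array(np.nonzero(d["region"])).mean(1)[::-1]-proj(np.array([[*p,.083]]),f)[0]))<12: M|=d["region"].astype(np.uint8)
            cs,_=cv2.findContours(M,cv2.RETR_EXTERNAL,cv2.CHAIN_APPROX_NONE)
            m=np.zeros_like(M); cv2.drawContours(m,cs,-1,1,-1); Ms.append((f,m.astype(float)))
    for sel,l in((Ms,"both"),(Ms[:1],"scene"),(Ms[1:],"top")):
        if sel: 
            for b in fit(n,p,0,sel)[:3]: print(l,"cost %.3f x %.4f y %.4f yaw %.1f"%(b[0],b[1],b[2],np.degrees(b[3])))
im=[]
for f,(u,v) in((F[0],(330,290)),(F[0],(395,255)),(F[1],(394,229)),(F[1],(368,158))):
    im.append(cv2.resize(f["img"][v-38:v+38,u-50:u+50,::-1],(400,300),interpolation=cv2.INTER_CUBIC))
cv2.imwrite("pics/crops.png",np.vstack([np.hstack(im[:2]),np.hstack(im[2:])]))
E
python3 fit.py
```

```text
jar 0.59 740 336.0 309.0 [336. 301.]
jar 0.7 93 382.0 228.0 [392. 230.]
both cost 0.228 x 0.4462 y -0.1966 yaw -1.4
both cost 0.229 x 0.4461 y -0.1962 yaw -0.5
both cost 0.230 x 0.4462 y -0.1957 yaw 0.5
scene cost 0.078 x 0.4444 y -0.1962 yaw -5.1
scene cost 0.079 x 0.4444 y -0.1966 yaw -4.3
scene cost 0.079 x 0.4443 y -0.1973 yaw -5.3
top cost 0.103 x 0.4478 y -0.1963 yaw 4.7
top cost 0.103 x 0.4478 y -0.1964 yaw 4.7
top cost 0.105 x 0.4478 y -0.1965 yaw 3.9
holder 0.82 1999 394.0 253.0 [396. 246.]
holder 0.97 1514 368.0 158.0 [369. 157.]
both cost 0.094 x 0.6203 y -0.1351 yaw 16.2
both cost 0.096 x 0.6203 y -0.1351 yaw 16.1
both cost 0.096 x 0.6200 y -0.1355 yaw -74.1
scene cost 0.045 x 0.6193 y -0.1344 yaw -74.0
scene cost 0.045 x 0.6187 y -0.1343 yaw 16.7
scene cost 0.046 x 0.6192 y -0.1344 yaw 17.6
top cost 0.037 x 0.6208 y -0.1357 yaw 15.1
top cost 0.038 x 0.6210 y -0.1359 yaw 15.4
top cost 0.038 x 0.6211 y -0.1359 yaw 15.4
```

View pics/crops.png

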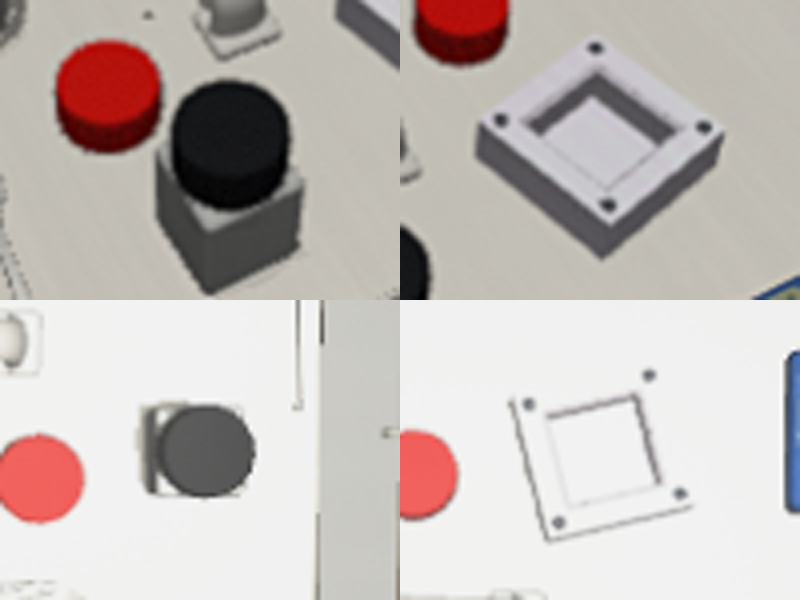

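The crops show the jar roughly aligned with world axes. Its bottom corners in the scene view are at about (319,305), (332,325) and (355,314). The holder is turned about 16°, with screw heads at top-view pixels (350,146), (380,139), (388,168) and (357,176). I'll back-project these.

```bash
cat > bp.py <<'E'
from h import *
def bp(uv,f,z):
    K=np.array(f["intrinsics"]); uv=np.array(uv,float)
    d=np.c_[(uv-K[:2,2])/[K[0,0],K[1,1]]]; s=d.copy()
    for _ in range(20): s=d/(1+f["k1"]*(s**2).sum(1,keepdims=True))
    R=np.array(f["R"]); o=-R.T@np.array(f["t"]); r=np.c_[s,np.ones(len(s))]@R
    return o+r*((z-o[2])/r[:,2])[:,None]
E
python3 - <<'E'
from bp import *
F=[bot.grab_frame(c) for c in("scene","top")]
ang=lambda a,b: np.degrees(np.arctan2(*(b-a)[[1,0]]))
P=bp([(319.3,305.3),(332.5,325.5),(355.3,313.8)],F[0],0); print(P.round(4)); print(ang(P[0],P[1]),ang(P[1],P[2]))
P=bp([(344.9,262.2+0),(344.9,262.2)],F[0],0)
# jar top-face corners scene crop (157,150),(300,180); top-view: left face lower/upper edge lines
for n,uv,z in(("top-left edge z0?",[(355.25,217.5),(355.25,239)],0),):
    P=bp(np.array(uv)+[0,0],F[1],z); 
P=bp([(344+37.3-0,191+0)],F[1],0)
S=bp([(350.25,146.25),(380.25,138.75),(388,168.25),(357.5,175.75)],F[1],.036); print("top screws",S.round(4).tolist(),S.mean(0),[ang(S[i],S[(i+1)%4]) for i in range(4)])
# scene screws crop offset (345,217): (499,119),(595,47),(704,127),(608,205)
S=bp(np.array([(99,119),(195,47),(304,127),(208,205)])/4+[345,217],F[0],.036); print("scene screws",S.round(4).tolist(),S.mean(0),[ang(S[i],S[(i+1)%4]) for i in range(4)])
# jar side faces top view: visible left face strip x 140..158
P=bp(np.array([(157,407),(157,492)])/4+[344,191-75],F[1],.0); print("top edge ang",ang(P[0],P[1]),P)
# subpixel corner/line fits in the scene crop via LSD
g=cv2.cvtColor(cv2.resize(F[0]["img"][240:340,290:380],None,fx=4,fy=4,interpolation=cv2.INTER_CUBIC),cv2.COLOR_RGB2GRAY)
L=cv2.createLineSegmentDetector(0).detect(g)[0][:,0]
for l in L:
    if np.hypot(l[2]-l[0],l[3]-l[1])>45:
        uv=l.reshape(2,2)/4+[290,240]; 
        for z in(0,.066):
            P=bp(uv,F[0],z); print(uv.round(1).tolist(),z,round(ang(*P),1),P[:,:2].round(3).tolist())
E
```

```text
[[ 0.4214 -0.1691  0.    ]
 [ 0.4241 -0.2208  0.    ]
 [ 0.4762 -0.2185  0.    ]]
-86.9775668229362 2.5891823925583566
top screws [[0.6469, -0.0897, 0.036], [0.668, -0.1635, 0.036], [0.5952, -0.184, 0.036], [0.5744, -0.1093, 0.036]] [ 0.6211348  -0.13662081  0.036     ] [np.float64(-74.04206951441502), np.float64(-164.2860925751608), np.float64(105.6008182600115), np.float64(15.099272336899945)]
scene screws [[0.5719, -0.109, 0.036], [0.6461, -0.0892, 0.036], [0.667, -0.1634, 0.036], [0.5926, -0.1829, 0.036]] [ 0.61939695 -0.13614458  0.036     ] [np.float64(14.977916109030792), np.float64(-74.31268564763685), np.float64(-165.27969898482468), np.float64(105.67951522713484)]
top edge ang -178.6346438725017 [[ 0.47430527 -0.17919919  0.        ]
 [ 0.42107555 -0.18046789  0.        ]]
[[352.6, 281.1], [351.2, 299.5]] 0 -123.2 [[0.51, -0.148], [0.485, -0.186]]
[[352.6, 281.1], [351.2, 299.5]] 0.066 -123.2 [[0.484, -0.186], [0.462, -0.221]]
[[294.0, 283.0], [293.7, 270.5]] 0 67.1 [[0.398, -0.097], [0.411, -0.068]]
[[294.0, 283.0], [293.7, 270.5]] 0.066 67.1 [[0.382, -0.14], [0.394, -0.11
[... 2407 characters left out ...]
0.086]]
[[343.9, 259.4], [332.7, 262.2]] 0.066 170.6 [[0.494, -0.133], [0.471, -0.129]]
[[334.6, 266.0], [349.5, 259.8]] 0 0.2 [[0.494, -0.097], [0.531, -0.097]]
[[334.6, 266.0], [349.5, 259.8]] 0.066 0.2 [[0.47, -0.139], [0.504, -0.139]]
[[332.5, 310.4], [345.4, 304.9]] 0 -1.2 [[0.44, -0.191], [0.468, -0.192]]
[[332.5, 310.4], [345.4, 304.9]] 0.066 -1.2 [[0.42, -0.226], [0.447, -0.226]]
[[334.1, 267.4], [327.2, 256.8]] 0 90.3 [[0.491, -0.099], [0.491, -0.068]]
[[334.1, 267.4], [327.2, 256.8]] 0.066 90.3 [[0.468, -0.142], [0.468, -0.113]]
[[328.6, 239.5], [336.0, 253.9]] 0 -95.6 [[0.517, -0.025], [0.512, -0.069]]
[[328.6, 239.5], [336.0, 253.9]] 0.066 -95.6 [[0.491, -0.074], [0.487, -0.114]]
```

```bash
python3 -m jog '[[[30,-25,0,0,0,0,1],[30,-25,0,0,0,0,1],[30,-25,0,0,0,0,1],[30,-25,0,0,0,0,1],[30,-25,0,0,0,0,1]]]' 100; python3 -m jog '[[[30,-25,0,0,0,0,1],[30,-25,0,0,0,0,1],[30,-25,0,0,0,0,1],[30,-25,0,0,0,0,1],[30,-25,0,0,0,0,1]]]'; python3 -m jog '[[[30,-25,0,0,0,0,1],[30,-25,0,0,0,0,1],[10,-10,0,0,0,0,1],[0,0,0,0,0,0,1],[0,0,0,0,0,0,1]]]'; cat > st.py <<'E'
from h import *
import sys
from scipy.spatial.transform import Rotation as Ro
s=bot.observe(); R=Ro.from_euler("xyz",s["tool_rot"]).as_matrix()
print(s["clock"],np.round(s["position"],4),np.round(s["tool_rot"],3),"q",np.round(s["qpos"],2),"F",np.round(s["force"],1),"w",round(s["grip_width"],4))
if len(sys.argv)>3: print("to go (tool mm)",((np.array(sys.argv[1:4],float)-s["position"])@R*1e3).round(1))
E
python3 st.py .446 -.196 .144
```

```text
clock: 2.3
position: [0.2652, -0.4488, 0.3041]
tool_rot: [3.141, -0.0, 0.24]
force: [0.4, 0.6, -0.8]
grip_width: 0.0856
finger_force: 0.0
clock: 2.8
position: [0.3812, -0.2917, 0.3041]
tool_rot: [3.141, -0.0, 0.24]
force: [0.1, -0.7, -0.7]
grip_width: 0.0855
finger_force: 0.0
clock: 3.3
position: [0.4339, -0.2186, 0.3039]
tool_rot: [3.141, 0.0, 0.24]
force: [0.2, -0.4, 1.1]
grip_width: 0.0853
finger_force: 0.0
3.3 [ 0.4339 -0.2186  0.3039] [3.141 0.    0.24 ] q [ 0.51  0.31 -0.21  1.95  0.08  0.89 -1.07] F [ 0.2 -0.4  1.1] w 0.0853
to go (tool mm) [ 17.1 -19.1 159.9]
```

```bash
python3 -m jog '[[[9,-10,30,0,0,0,1],[8,-9,35,0,0,0,1],[0,0,35,0,0,0,1],[0,0,30,0,0,0,1],[0,0,15,0,0,0,1]]]'; python3 -m jog '[[[0,0,15,0,0,0,1],[0,0,0,0,0,0,1],[0,0,0,0,0,0,1]]]' ; python3 st.py .446 -.196 .144; python3 - <<'E'
from h import *
f=bot.grab_frame("scene"); cv2.imwrite("pics/s1.png",cv2.resize(f["img"][200:350,240:440,::-1],(800,600),interpolation=cv2.INTER_CUBIC))
E
```

```text
clock: 3.8
position: [0.4447, -0.1967, 0.1567]
tool_rot: [-3.141, 0.002, 0.238]
force: [-0.1, 0.2, 1.0]
grip_width: 0.0854
finger_force: 0.0
clock: 4.1
position: [0.4459, -0.1965, 0.1442]
tool_rot: [3.141, 0.0, 0.238]
force: [-0.4, 0.0, -0.1]
grip_width: 0.0855
finger_force: 0.0
4.1 [ 0.4459 -0.1965  0.1442] [3.141 0.    0.238] q [ 0.42  0.56 -0.17  2.07  0.18  0.52 -1.21] F [-0.4  0.  -0.1] w 0.0855
to go (tool mm) [ 0.2 -0.4  0.2]
```

View pics/s1.png

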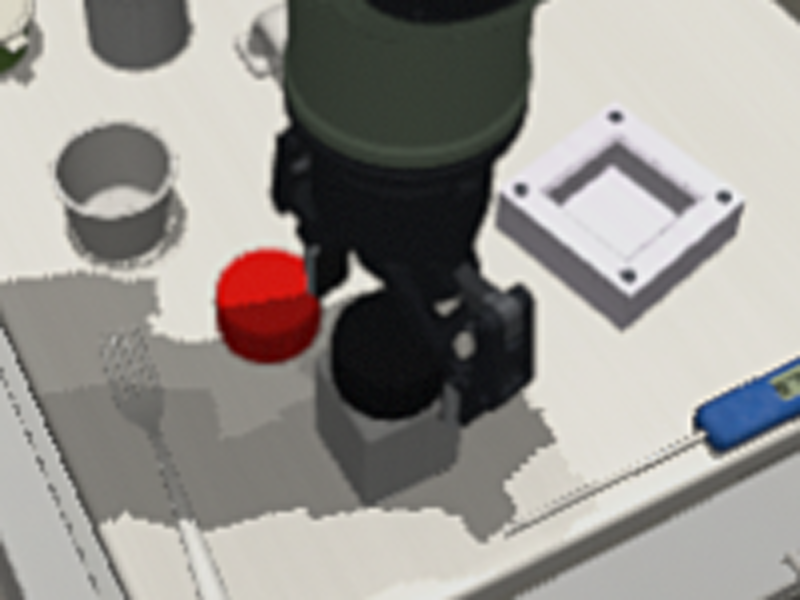

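The fingers straddle the cap, which sits around (395,350) in the crop, and they clear the red one at (268,305). I'll close and lift a little.

```bash
python3 -m jog '[[[0,0,0,0,0,0,0],[0,0,0,0,0,0,0],[0,0,0,0,0,0,0],[0,0,0,0,0,0,0],[0,0,0,0,0,0,0]]]' 110; python3 -m jog '[[[0,0,0,0,0,0,0],[0,0,-10,0,0,0,0],[0,0,-20,0,0,0,0],[0,0,-25,0,0,0,0],[0,0,-20,0,0,0,0]]]'; python3 -m jog '[[[0,0,0,0,0,0,0],[0,0,0,0,0,0,0]]]'; python3 st.py .6205 -.1362 .219
```

```text
clock: 4.65
position: [0.4464, -0.1959, 0.1445]
tool_rot: [3.141, -0.001, 0.24]
force: [-1.5, -0.7, 7.5]
grip_width: 0.052
finger_force: 112.9
clock: 5.15
position: [0.4461, -0.1955, 0.2206]
tool_rot: [3.142, -0.0, 0.24]
force: [-0.2, 0.2, -3.8]
grip_width: 0.0518
finger_force: 116.4
clock: 5.35
position: [0.446, -0.1956, 0.219]
tool_rot: [3.141, -0.0, 0.24]
force: [0.9, 1.2, -3.3]
grip_width: 0.0514
finger_force: 116.5
5.35 [ 0.446  -0.1956  0.219 ] [ 3.141 -0.     0.24 ] q [ 0.45  0.43 -0.21  2.03  0.14  0.69 -1.17] F [ 0.9  1.2 -3.3] w 0.0514
to go (tool mm) [ 1.836e+02 -1.630e+01  1.000e-01]
```

```bash
python3 -m jog '[[[15,-1,0,0,0,0,0],[30,-3,0,0,0,0,0],[35,-3,0,0,0,0,0],[35,-3,0,0,0,0,0],[35,-3,0,0,0,0,0]]]'; python3 -m jog '[[[25,-3,0,0,0,0,0],[8,0,0,0,0,-0.075,0],[0,0,0,0,0,-0.075,0],[0,0,0,0,0,-0.077,0],[0,0,0,0,0,0,0]]]'; python3 -m jog '[[[0,0,0,0,0,0,0],[0,0,0,0,0,0,0]]]'; python3 st.py .6205 -.1362 .219; cat > look.py <<'E'
from bp import *
import sys
F=[bot.grab_frame(c) for c in("scene","top")]
im=[]
for f,z in((F[0],.12),(F[1],.12)):
    u,v=proj(np.array([[.62,-.136,float(sys.argv[2])]]),f)[0].round().astype(int); print("crop origin",u-50,v-50)
    im.append(cv2.resize(f["img"][v-50:v+50,u-50:u+50,::-1],(400,400),interpolation=cv2.INTER_CUBIC))
    for q in("jar","cap","holder_pocket","jar_mouth"): print(q,[(np.round(d["xyz"],4).tolist(),round(d["conf"],2)) for d in bot.spot_point(q,f)[:3]])
cv2.imwrite(sys.argv[1],np.hstack(im))
E
python3 look.py pics/s2.png .08
```

```text
clock: 5.85
position: [0.5902, -0.1463, 0.2176]
tool_rot: [-3.141, 0.002, 0.24]
force: [-0.6, -0.7, -3.5]
grip_width: 0.052
finger_force: 116.4
clock: 6.35
position: [0.6201, -0.1362, 0.2174]
tool_rot: [-3.14, 0.001, 0.468]
force: [-0.1, -0.1, -3.4]
grip_width: 0.0519
finger_force: 116.4
clock: 6.55
position: [0.6201, -0.1365, 0.2184]
tool_rot: [-3.141, 0.001, 0.465]
force: [-0.6, -0.3, -3.3]
grip_width: 0.0516
finger_force: 116.4
6.55 [ 0.6201 -0.1365  0.2184] [-3.141e+00  1.000e-03  4.650e-01] q [ 0.29  0.64 -0.25  1.64  0.19  0.89 -1.14] F [-0.6 -0.3 -3.3] w 0.0516
to go (tool mm) [ 0.5 -0.1 -0.6]
crop origin 348 184
jar [([0.6162, -0.1388, 0.0683], 0.77)]
cap [([0.6194, -0.136, 0.1439], 0.82), ([0.6019, -0.0184, -0.0036], 0.82), ([0.4269, -0.1039, 0.0034], 0.56)]
holder_pocket [([0.6167, -0.1337, 0.0041], 0.8)]
jar_mouth []
crop origin 320 105
jar [([0.4417, 0.1226, -0.0006], 0.28)]
cap [([0.424, -0.1022, 0.0029], 0.89), ([0.5969, -0.0158, -0.0029], 0.83)]
holder_pocket [([0.6179, -0.1323, 0.0127], 0.79)]
jar_mouth [([0.3569, 0.1471, -0.0019], 0.16)]
```

View pics/s2.png

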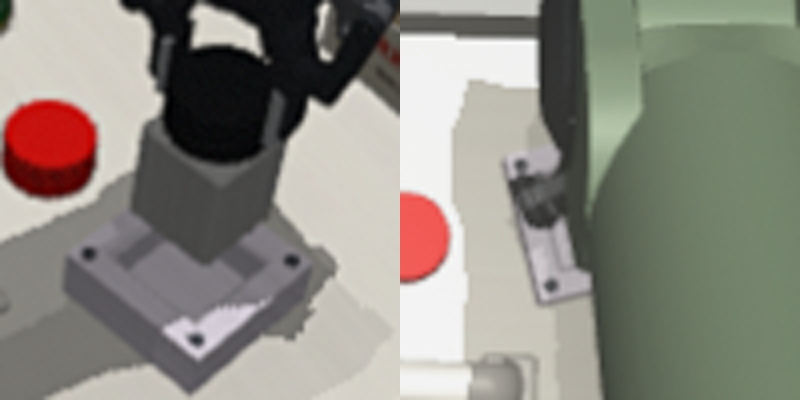

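The jar hangs over the holder. In the scene crop, its lower corners are at about (132,215), (207,265) and (270,215).

```bash
python3 - <<'E'
from bp import *
f=bot.grab_frame("scene"); ang=lambda a,b: np.degrees(np.arctan2(*(b-a)[[1,0]]))
P=bp(np.array([(132,215),(207,265),(270,215)])/4+[348,184],f,.074); print(P.round(4),ang(P[0],P[1]),ang(P[1],P[2]),(P[0]+P[2])/2)
x0,y0=365,200
g=cv2.cvtColor(cv2.resize(f["img"][y0:y0+65,x0:x0+65],None,fx=4,fy=4,interpolation=cv2.INTER_CUBIC),cv2.COLOR_RGB2GRAY)
for l in cv2.createLineSegmentDetector(0).detect(g)[0][:,0]:
    if np.hypot(l[2]-l[0],l[3]-l[1])>40:
        uv=l.reshape(2,2)/4+[x0,y0]; P=bp(uv,f,.074); print(uv.round(1).tolist(),round(ang(*P),1),P[:,:2].round(4).tolist())
for y in (8,12,15,18):
    c,s=np.cos(np.radians(y)),np.sin(np.radians(y))
    print(y,proj(np.c_[box(.054,.074,.14)[:,:2]@np.array([[c,s],[-s,c]])+[.6195,-.1361],box(.054,.074,.14)[:,2]],f).round(1).tolist()[::2])
E
```

```text
[[ 0.5864 -0.1241  0.074 ]
 [ 0.6026 -0.1692  0.074 ]
 [ 0.6503 -0.1565  0.074 ]] -70.14833797901605 14.93205116324646 [ 0.61833136 -0.14031453  0.074     ]
[[388.8, 217.0], [388.5, 200.2]] 57.8 [[0.6325, -0.082], [0.6601, -0.0382]]
[[419.9, 219.5], [415.9, 235.0]] -135.9 [[0.6887, -0.1184], [0.6553, -0.1508]]
[[382.0, 226.3], [383.5, 214.6]] 52.4 [[0.6052, -0.0983], [0.6263, -0.0709]]
[[416.2, 234.2], [425.6, 245.8]] -91.4 [[0.6572, -0.1492], [0.6563, -0.1835]]
[[372.1, 231.5], [382.2, 225.8]] 8.1 [[0.5788, -0.1012], [0.6061, -0.0972]]
[[407.0, 225.4], [393.8, 222.7]] 137.4 [[0.6541, -0.12], [0.6332, -0.1008]]
[[416.1, 206.2], [413.4, 219.1]] -133.7 [[0.7048, -0.082], [0.6769, -0.1111]]
[[364.9, 247.7], [385.6, 264.4]] -74.8 [[0.5433, -0.1316], [0.5582, -0.1862]]
[[398.3, 250.3], [390.1, 243.7]] 103.7 [[0.6, -0.1681], [0.5947, -0.146]]
[[416.9, 257.5], [425.3, 250.4]] 15.3 [[0.6228, -0.2002], [0.6488, -0.1931]]
[[388.5, 244.5], [380.2, 251.2]] -163.7 [[0.5906, -0.1463], [0.5662, -0.1534]]
8 [[396.5, 250.4], [379.3, 233.7], [416.1, 238.7], [398.7, 222.7]]
12 [[397.8, 250.6], [379.2, 234.7], [416.1, 237.7], [397.4, 222.6]]
15 [[398.8, 250.6], [379.2, 235.4], [416.0, 236.9], [396.5, 222.5]]
18 [[399.8, 250.7], [379.3, 236.1], [415.9, 236.2], [395.6, 222.5]]
```

The left lower edge agrees with the predicted pose at 15° to a fraction of a pixel, so the jar is well aligned. I'll lower it.

```bash
python3 -m jog '[[[0,0,12,0,0,0,0],[0,0,14,0,0,0,0],[0,0,9,0,0,0,0],[0,0,4,0,0,0,0],[0,0,3,0,0,0,0]]]';python3 -m jog '[[[0,0,3,0,0,0,0],[0,0,3,0,0,0,0],[0,0,3,0,0,0,0],[0,0,2,0,0,0,0],[0,0,0,0,0,0,0]]]'; python3 st.py .6205 -.1362 .1524
```

```text
clock: 7.6
position: [0.6211, -0.1363, 0.1771]
tool_rot: [3.141, -0.002, 0.467]
force: [3.0, 2.5, 9.1]
grip_width: 0.0523
finger_force: 117.6
clock: 8.1
position: [0.6256, -0.1349, 0.171]
tool_rot: [3.136, -0.013, 0.469]
force: [12.3, 7.9, 43.9]
grip_width: 0.0517
finger_force: 120.2
8.1 [ 0.6256 -0.1349  0.171 ] [ 3.136 -0.013  0.469] q [ 0.28  0.7  -0.24  1.66  0.22  0.79 -1.16] F [12.3  7.9 43.9] w 0.0517
to go (tool mm) [-5.4 -1.3 18.5]
```

Contact force rises on the chamfer and pushes the tool towards +x and +y. I'll back up, shift that way, and look.

```bash
python3 -m jog '[[[0,0,-6,0,0,0,0],[0,0,-6,0,0,0,0],[0,0,-6,0,0,0,0],[0,0,0,0,0,0,0],[0,0,0,0,0,0,0]]]'; python3 st.py .6205 -.1362 .1524;python3 look.py pics/s3.png .06
```

```text
clock: 8.6
position: [0.6199, -0.1368, 0.1836]
tool_rot: [-3.141, 0.001, 0.466]
force: [0.0, -0.3, -3.2]
grip_width: 0.0513
finger_force: 115.0
8.6 [ 0.6199 -0.1368  0.1836] [-3.141e+00  1.000e-03  4.660e-01] q [ 0.28  0.68 -0.24  1.66  0.21  0.82 -1.15] F [ 0.  -0.3 -3.2] w 0.0513
to go (tool mm) [ 0.8 -0.3 31.2]
crop origin 347 190
jar [([0.6067, -0.1424, 0.0375], 0.81)]
cap [([0.6167, -0.1375, 0.1136], 0.89), ([0.429, -0.1056, 0.0023], 0.85), ([0.5992, -0.02, -0.0022], 0.81)]
holder_pocket [([0.617, -0.1355, 0.0071], 0.75)]
jar_mouth [([0.6227, -0.1361, 0.1244], 0.76)]
crop origin 320 106
jar []
cap [([0.4239, -0.1013, 0.0027], 0.71), ([0.597, -0.0117, 0.0004], 0.64)]
holder_pocket [([0.6182, -0.1319, 0.0112], 0.78), ([0.3801, -0.0055, -0.0042], 0.6)]
jar_mouth []
```

View pics/s3.png

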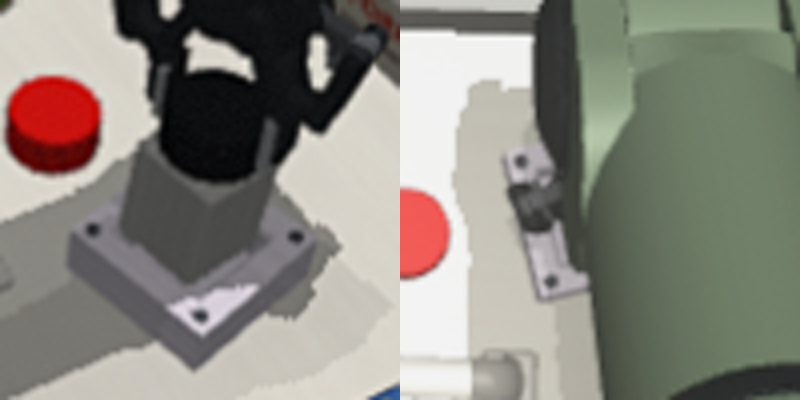

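The jar has pivoted about the pad axis, with its bottom towards −tool x: the crop shows its edges slanting from (150,145) to (120,235). I'll measure the tilt by fitting the body mask.

```bash
cat > tilt.py <<'E'
from h import *
from scipy.spatial.transform import Rotation as Ro
s=bot.observe(); RT=Ro.from_euler("xyz",s["tool_rot"]).as_matrix(); p=np.array(s["position"]); f=bot.grab_frame("scene")
reg=bot.trace("jar",f)[0]["region"]; g=f["img"].max(2); 
u,v=proj(p[None]-[0,0,.11],f)[0].astype(int)
bodym=(reg&(g>55)).astype(float); dark=(g<=55)
win=np.zeros_like(dark); win[v-32:v+42,u-35:u+35]=1
B=box(.054,0,.066)
def body(x):
    # x: tool-x offset, tilt(bottom toward -x), yaw rel. tool, height of grasp pivot above jar base, lateral
    R=RT@Ro.from_rotvec([0,-x[1],0]).as_matrix()@Ro.from_euler("z",x[2]).as_matrix()@np.diag([1,-1,-1])
    q=np.array([0,0,.088])
    return (B-q)@R.T+p+RT@np.array([x[0],x[3],.054+x[4]])
def cost(x):
    u=proj(body(x),f); m=np.zeros((1600,2560),np.uint8); cv2.fillPoly(m,[cv2.convexHull(((u+.5)*64).astype(np.int32))],255,shift=4)
    m=cv2.resize(m,(640,400),interpolation=cv2.INTER_AREA)/255.
    return (np.abs(m-bodym)*(win&~dark)).sum()/bodym[win].sum()+ (x[3]/.004)**2*.01+(x[4]/.004)**2*.01
out=[]
for t in(-.1,0,.1,.2,.3):
    for y in(.1,.25):
        x0=np.array([0,t,y,0,0]); S=np.vstack([x0]+[x0+d for d in np.diag([.004,.08,.08,.002,.002])])
        r=minimize(cost,x0,method="Nelder-Mead",options=dict(initial_simplex=S,maxiter=250)); out.append((r.fun,*r.x))
for o in sorted(out)[:4]: print(np.round(o,4),"origin",body(o[1:])[::2].mean(0).round(4))
E
python3 tilt.py
```

```text
[ 0.1622  0.0002  0.083   0.0906 -0.0017 -0.0002] origin [ 0.6131 -0.1383  0.0424]
[ 0.1627  0.0024  0.0943  0.1284 -0.0024  0.0013] origin [ 0.6139 -0.1371  0.0409]
[ 0.1628  0.0029  0.1219  0.0885 -0.0017 -0.    ] origin [ 0.6125 -0.1386  0.0425]
[ 0.1645  0.0043  0.1368  0.1101 -0.0023  0.0011] origin [ 0.6122 -0.138   0.0416]
```

```bash
cat >> tilt.py <<'E'
import sys
x=np.array(sorted(out)[0][1:]); Z=8; x0,y0=u-35,v-35
im=cv2.resize(f["img"][y0:y0+75,x0:x0+75,::-1],None,fx=Z,fy=Z,interpolation=cv2.INTER_CUBIC)
im=cv2.convertScaleAbs(im,alpha=1.6,beta=10)
U=((proj(body(x),f)-[x0,y0]+.5)*Z).astype(int)
for i,j in((0,1),(2,3),(4,5),(6,7),(0,2),(2,6),(6,4),(4,0),(1,3),(3,7),(7,5),(5,1)): cv2.line(im,U[i].tolist(),U[j].tolist(),(0,0,255),1)
cv2.imwrite(sys.argv[1],im); print("origin",x0,y0)
E
python3 tilt.py pics/t1.png
```

```text
[ 0.1188 -0.0008  0.0844  0.1253 -0.0018  0.0005] origin [ 0.612  -0.1387  0.0417]
[ 0.1198 -0.0057  0.0139  0.1547 -0.0017  0.0009] origin [ 0.6132 -0.1382  0.041 ]
[ 1.201e-01  2.900e-03  1.627e-01  1.344e-01 -1.800e-03 -1.000e-04] origin [ 0.6092 -0.1401  0.0431]
[ 0.1207 -0.0031  0.0348  0.148  -0.002   0.0018] origin [ 0.6138 -0.1376  0.0401]
origin 363 201
```

View pics/t1.png

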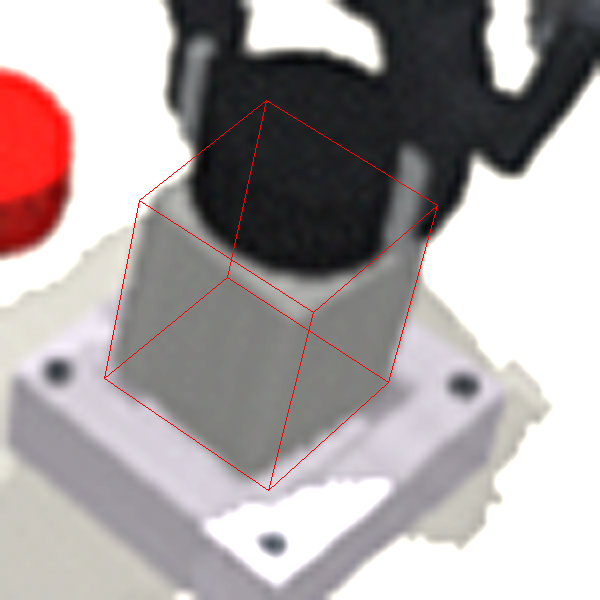

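The true corners in this view are front-top (308,318), front-bottom (252,475), left-top (150,210), left-bottom (108,372), right-top (420,240) and right-bottom (~385,378). The overlay understates the lean, so I'll fit the corners directly.

```bash
cat > cf.py <<'E'
from h import *
from scipy.spatial.transform import Rotation as Ro
from scipy.optimize import least_squares
s=bot.observe(); RT=Ro.from_euler("xyz",s["tool_rot"]).as_matrix(); p=np.array(s["position"]); f=bot.grab_frame("scene")
def run(obs,org,Z,w):
    px=np.array(obs,float)/Z-.5+org
    Bc=np.array([[-1,-1,1],[-1,-1,0],[-1,1,1],[-1,1,0],[1,-1,1],[1,-1,0]])*[.027,.027,.066]
    def P(x): return (Bc-[0,0,.083])@Ro.from_rotvec(x[3:6]).as_matrix().T+p-[0,0,.059]+x[:3]
    def res(x): return np.r_[((proj(P(x),f)-px)*np.array(w)[:,None]).ravel(), x[:3]/.003*.5, (x[:3]@RT[:,1])/.001*.5]
    r=least_squares(res,[0,0,0,0,0,.27]); R=Ro.from_rotvec(r.x[3:6]).as_matrix()
    zt=RT.T@R[:,2]
    print("res",np.round((proj(P(r.x),f)-px),1).tolist(),"offs",r.x[:3].round(4),"yaw",np.degrees(np.arctan2(R[1,0],R[0,0])).round(1))
    print("jar z in tool",zt.round(3),"tilt about tool y (bottom to -x)",np.arctan2(zt[0],-zt[2]).round(3),"about x",np.arctan2(zt[1],-zt[2]).round(3))
    print("origin",(p-[0,0,.059]+x0(r.x,R)).round(4))
def x0(x,R): return x[:3]+R@np.array([0,0,-.083])
E
python3 - <<'E'
from cf import *
run([(308,318),(252,475),(150,210),(108,372),(420,240),(385,378)],[363,201],8,[1,1,.8,1,.5,.5])
# earlier view s2 (TCP z .2184): same arm pose otherwise
E
```

```text
res [[0.1, 0.7], [0.8, 1.6], [-0.9, -1.3], [-0.7, -0.9], [2.6, -2.9], [0.0, 0.3]] offs [-0.0007  0.0002 -0.0034] yaw 17.3
jar z in tool [ 0.043  0.052 -0.998] tilt about tool y (bottom to -x) 0.043 about x 0.052
origin [ 0.6144 -0.1341  0.0387]
```

```bash
python3 - <<'E'
from cf import *
px=np.array([(308,318),(252,475),(150,205),(108,372),(387,385)],float)/8-.5+[363,201]
Bc=np.array([[-1,-1,1],[-1,-1,0],[-1,1,1],[-1,1,0],[1,-1,0]])*[.027,.027,.066]
for lab,k in(("free lat",.003),("tight",.001)):
    def Rm(x): return RT@Ro.from_rotvec([0,-x[3],0]).as_matrix()@Ro.from_euler("z",x[4]).as_matrix()@np.diag([1,-1,-1])
    def P(x): return (Bc-[0,0,.088])@Rm(x).T+p+RT@(x[:3]+[0,0,.054])
    res=lambda x: np.r_[(proj(P(x),f)-px).ravel(), x[:3]/[.004,k,.003]*.5]
    r=least_squares(res,[0,0,0,.1,.2]); x=r.x
    print(lab,x.round(4),"res",(proj(P(x),f)-px).round(1).tolist(),"origin",(Rm(x)@[0,0,-.088]+p+RT@(x[:3]+[0,0,.054])).round(4),"cost",round(r.cost,2))
E
```

```text
free lat [ 0.0009 -0.0026  0.0032  0.0669  0.1792] res [[-0.4, -0.5], [1.4, 1.7], [-1.3, -1.1], [-0.1, -0.1], [0.6, -0.0]] origin [ 0.6146 -0.1365  0.0389] cost 4.56
tight [-0.0009 -0.0015  0.0009  0.0674  0.1846] res [[-0.3, -0.4], [1.4, 1.8], [-1.2, -1.2], [-0.1, -0.0], [0.9, 0.2]] origin [ 0.6134 -0.1383  0.0413] cost 5.0
```

```bash
python3 - <<'E'
from cf import *
Bc=np.array([[-1,-1,1],[-1,-1,0],[-1,1,1],[-1,1,0],[1,-1,1],[1,-1,0]])*[.027,.027,.066]
for pp,l in((p,"now"),(p+[0,0,.035],"s2")):
  for ty in(0,.05,.1,.15,.2):
    R=RT@Ro.from_rotvec([0,-ty,0]).as_matrix()@Ro.from_euler("z",.2).as_matrix()@np.diag([1,-1,-1])
    u=proj((Bc-[0,0,.088])@R.T+pp+RT@[0,0,.054],f); d=u[::2]-u[1::2]
    print(l,ty,"slopes dx/dy front,left,right",(-d[:,0]/d[:,1]).round(3),u.round(1).tolist() if l=="now" else "")
E
```

```text
now 0 slopes dx/dy front,left,right [0.207 0.148 0.242] [[401.6, 239.9], [397.3, 260.4], [381.2, 224.6], [378.2, 245.3], [419.1, 226.0], [414.1, 246.7]]
now 0.05 slopes dx/dy front,left,right [0.233 0.178 0.265] [[401.4, 239.7], [396.4, 261.3], [381.0, 224.6], [377.1, 246.3], [418.7, 226.7], [413.0, 248.3]]
now 0.1 slopes dx/dy front,left,right [0.257 0.206 0.286] [[401.3, 239.4], [395.5, 262.1], [380.8, 224.5], [376.1, 247.1], [418.4, 227.4], [412.0, 249.8]]
now 0.15 slopes dx/dy front,left,right [0.28  0.232 0.306] [[401.2, 239.2], [394.6, 262.7], [380.6, 224.4], [375.1, 247.9], [418.0, 228.1], [410.9, 251.3]]
now 0.2 slopes dx/dy front,left,right [0.301 0.256 0.324] [[401.1, 238.8], [393.7, 263.3], [380.4, 224.3], [374.2, 248.6], [417.7, 228.7], [409.9, 252.8]]
s2 0 slopes dx/dy front,left,right [0.206 0.147 0.241] 
s2 0.05 slopes dx/dy front,left,right [0.232 0.177 0.263] 
s2 0.1 slopes dx/dy front,left,right [0.255 0.204 0.284] 
s2 0.15 slopes dx/dy front,left,right [0.278 0.229 0.303] 
s2 0.2 slopes dx/dy front,left,right [0.298 0.254 0.321]
```

The edge slopes say the jar was upright before contact and leans about 0.2 rad now. I'll set it back on its clear starting spot so it rights itself, and regrasp with squeezes from two directions to centre it precisely.

```bash
python3 -m jog '[[[0,0,-25,0,0,0,0],[-10,-1,-25,0,0,0,0],[-30,-4,0,0,0,0,0],[-35,-5,0,0,0,0,0],[-35,-5,0,0,0,0,0]]]'; python3 -m jog '[[[-35,-5,0,0,0,0,0],[-30,-5,0,0,0,0,0],[-7,0,15,0,0,0,0],[0,0,25,0,0,0,0],[0,0,20,0,0,0,0]]]'; python3 -m jog '[[[0,0,10,0,0,0,0],[0,0,2,0,0,0,0],[0,0,2,0,0,0,0],[0,0,0,0,0,0,0]]]'; python3 st.py .446 -.196 .148
```

```text
clock: 9.95
position: [0.514, -0.1729, 0.234]
tool_rot: [3.141, -0.0, 0.467]
force: [0.4, -1.1, -3.3]
grip_width: 0.0517
finger_force: 116.4
clock: 10.45
position: [0.4462, -0.1965, 0.1734]
tool_rot: [3.141, -0.001, 0.466]
force: [-0.3, -1.0, -3.8]
grip_width: 0.0517
finger_force: 116.3
clock: 10.85
position: [0.4468, -0.1963, 0.1604]
tool_rot: [3.141, -0.001, 0.467]
force: [-0.2, -0.1, -3.5]
grip_width: 0.0515
finger_force: 116.1
10.85 [ 0.4468 -0.1963  0.1604] [ 3.141e+00 -1.000e-03  4.670e-01] q [ 0.47  0.54 -0.23  2.06  0.22  0.56 -1.03] F [-0.2 -0.1 -3.5] w 0.0515
to go (tool mm) [-0.6 -0.6 12.4]
```

```bash
python3 -m jog '[[[0,0,3,0,0,0,0],[0,0,3,0,0,0,0],[0,0,0,0,0,0,0]]]'; python3 -m jog '[[[0,0,2,0,0,0,0],[0,0,2,0,0,0,0],[0,0,0,0,0,0,0]]]'; python3 -m jog '[[[0,0,2,0,0,0,0],[0,0,1,0,0,0,0],[0,0,0,0,0,0,0]]]'
```

```text
clock: 11.15
position: [0.4463, -0.1962, 0.1537]
tool_rot: [-3.141, 0.0, 0.467]
force: [-0.3, -0.1, -2.7]
grip_width: 0.0518
finger_force: 116.1
clock: 11.45
position: [0.4463, -0.1961, 0.1496]
tool_rot: [-3.141, 0.0, 0.467]
force: [0.7, -0.4, -3.2]
grip_width: 0.052
finger_force: 116.1
clock: 11.75
position: [0.4463, -0.1961, 0.1467]
tool_rot: [-3.141, 0.0, 0.467]
force: [0.1, 1.3, -4.2]
grip_width: 0.0517
finger_force: 116.1
```

```bash
python3 -m jog '[[[0,0,2,0,0,0,0],[0,0,2,0,0,0,0],[0,0,0,0,0,0,0]]]'; python3 -m jog '[[[0,0,2,0,0,0,0],[0,0,1,0,0,0,0],[0,0,0,0,0,0,0]]]'
```

```text
clock: 12.05
position: [0.4465, -0.1965, 0.1432]
tool_rot: [3.141, -0.0, 0.466]
force: [-3.9, -1.0, 9.3]
grip_width: 0.0518
finger_force: 117.9
clock: 12.35
position: [0.4465, -0.1967, 0.1425]
tool_rot: [3.139, 0.0, 0.466]
force: [-20.7, 4.8, 75.4]
grip_width: 0.0518
finger_force: 126.3
```

```bash
python3 -m jog '[[[0,0,-3,0,0,0,1],[0,0,-3,0,0,0,1],[0,0,-2,0,0,0,1],[0,0,0,0,0,-0.14,1],[0,0,0,0,0,-0.14,1]]]' 30; python3 -m jog '[[[0,0,0,0,0,-0.14,1],[0,0,0,0,0,-0.14,1],[0,0,0,0,0,-0.14,1],[0,0,0,0,0,-0.14,1],[0,0,0,0,0,-0.14,1]]]' ; python3 -m jog '[[[0,0,0,0,0,-0.14,1],[0,0,0,0,0,-0.14,1],[0,0,0,0,0,-0.14,1],[0,0,0,0,0,-0.14,1],[0,0,0,0,0,0,1]]]'; python3 st.py .4465 -.1964 .147; python3 -m jog '[[[0,0,0,0,0,0,0],[0,0,0,0,0,0,0],[0,0,0,0,0,0,0],[0,0,0,0,0,0,0],[0,0,0,0,0,0,0]]]' 20
```

```text
clock: 12.85
position: [0.4465, -0.1961, 0.1479]
tool_rot: [3.142, 0.0, 0.752]
force: [0.1, -0.0, -0.1]
grip_width: 0.0855
finger_force: 0.0
clock: 13.35
position: [0.4464, -0.1962, 0.1478]
tool_rot: [-3.141, -0.0, 1.452]
force: [-0.2, -1.1, -0.3]
grip_width: 0.0851
finger_force: 0.0
clock: 13.85
position: [0.4463, -0.1964, 0.1476]
tool_rot: [3.141, -0.001, 2.009]
force: [-1.4, -0.0, 0.3]
grip_width: 0.0853
finger_force: 0.0
13.85 [ 0.4463 -0.1964  0.1476] [ 3.141e+00 -1.000e-03  2.009e+00] q [ 0.77  0.62 -0.63  2.05  0.6   0.65  0.17] F [-1.4 -0.   0.3] w 0.0853
to go (tool mm) [-0.1  0.2  0.6]
clock: 14.35
position: [0.4465, -0.1962, 0.148]
tool_rot: [-3.142, 0.0, 2.006]
force: [-2.5, -0.5, 4.6]
grip_width: 0.0552
finger_force: 20.3
```

```bash
python3 -m jog '[[[0,0,0,0,0,0,1],[0,0,0,0,0,0,1],[0,0,0,0,0,0.05,1],[0,0,0,0,0,0.14,1],[0,0,0,0,0,0.14,1]]]' ; python3 -m jog '[[[0,0,0,0,0,0.14,1],[0,0,0,0,0,0.14,1],[0,0,0,0,0,0.14,1],[0,0,0,0,0,0.14,1],[0,0,0,0,0,0.14,1]]]' ; python3 -m jog '[[[0,0,0,0,0,0.14,1],[0,0,0,0,0,0.14,1],[0,0,0,0,0,0.14,1],[0,0,0,0,0,0.11,1],[0,0,0,0,0,0,1]]]';  python3 -m jog '[[[0,0,0,0,0,0,0],[0,0,0,0,0,0,0],[0,0,0,0,0,0,0],[0,0,0,0,0,0,0],[0,0,0,0,0,0,0]]]' 20;  python3 -m jog '[[[0,0,0,0,0,0,0],[0,0,0,0,0,0,0]]]' 118; python3 st.py; cat > v.py <<'E'
from h import *
import sys
s=bot.observe(); p=np.array(s["position"]); f=bot.grab_frame("scene"); u,v=proj(p[None]-[0,0,.11],f)[0].astype(int); x0,y0=u-35,v-35
im=cv2.convertScaleAbs(cv2.resize(f["img"][y0:y0+75,x0:x0+75,::-1],None,fx=8,fy=8,interpolation=cv2.INTER_CUBIC),alpha=1.6,beta=10)
cv2.imwrite(sys.argv[1],im); print("origin",x0,y0)
E
python3 v.py pics/v1.png
```

```text
clock: 14.85
position: [0.4465, -0.1962, 0.1478]
tool_rot: [3.141, -0.0, 1.671]
force: [0.2, 0.9, 0.2]
grip_width: 0.0857
finger_force: 0.0
clock: 15.35
position: [0.4466, -0.1961, 0.1479]
tool_rot: [3.141, -0.0, 0.971]
force: [0.6, 0.2, 0.2]
grip_width: 0.0854
finger_force: 0.0
clock: 15.85
position: [0.4466, -0.1959, 0.1479]
tool_rot: [3.141, -0.0, 0.445]
force: [-0.8, 0.0, -0.2]
grip_width: 0.0853
finger_force: 0.0
clock: 16.35
position: [0.4464, -0.1961, 0.1479]
tool_rot: [-3.141, -0.0, 0.447]
force: [-0.6, 3.3, 4.0]
grip_width: 0.0534
finger_force: 20.4
clock: 16.55
position: [0.4464, -0.1961, 0.1481]
tool_rot: [-3.142, -0.0, 0.447]
force: [-2.3, 3.3, 7.4]
grip_width: 0.0504
finger_force: 120.7
16.55 [ 0.4464 -0.1961  0.1481] [-3.142 -0.     0.447] q [ 0.46  0.56 -0.23  2.07  0.23  0.54 -1.05] F [-2.3  3.3  7.4] w 0.0504
origin 302 265
```

View pics/v1.png

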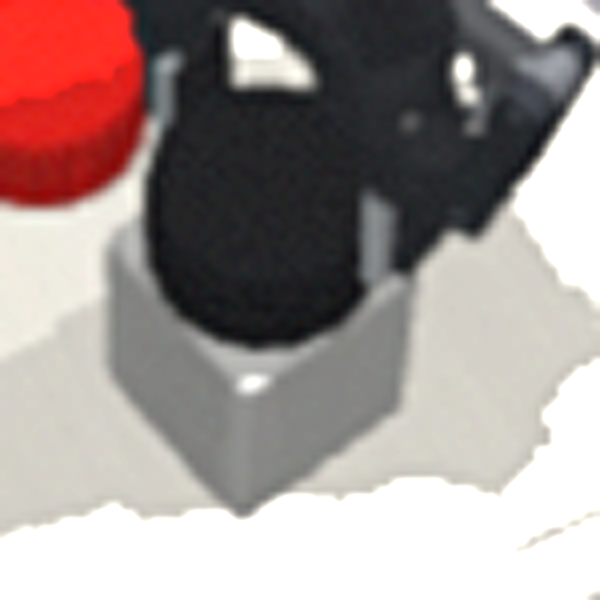

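The jar is upright again. Its corners are front-top (243,395), front-bottom (243,515), left-top (110,245), left-bottom (110,375), right-top (412,283) and right-bottom (402,402). I'll fit its pose and compare it with the TCP.

```bash
cat > cfit.py <<'E'
from h import *
from scipy.optimize import least_squares
f=bot.grab_frame("scene")
def jarfit(obs,org,z,Z=8,free=False):
    px=np.array(obs,float)/Z-.5+org
    Bc=np.array([[-1,-1,1],[-1,-1,0],[-1,1,1],[-1,1,0],[1,-1,1],[1,-1,0]])*[.027,.027,.066]
    def P(x):
        c,s=np.cos(x[2]),np.sin(x[2]); return Bc@np.array([[c,s,0],[-s,c,0],[0,0,1]])+[x[0],x[1],z+(x[3] if free else 0)]
    r=least_squares(lambda x:(proj(P(x),f)-px).ravel(),[.45,-.19,.1,0][:4 if free else 3],x_scale=[.01,.01,.1,.01][:4 if free else 3])
    print(r.x.round(4),"yaw deg",np.degrees(r.x[2]).round(1),"res",(proj(P(r.x),f)-px).round(1).tolist())
def holdfit():
    obs=np.array([(99,119),(195,47),(304,127),(208,205)])/4-.5+[345,217]
E
python3 - <<'E'
from cfit import *
jarfit([(243,395),(243,515),(110,245),(110,375),(412,283),(402,402)],[302,265],0)
E
```

```text
[ 0.4377 -0.1991  0.1934] yaw deg 11.1 res [[0.1, -0.3], [-0.5, 2.4], [-1.4, -1.7], [-0.9, 0.4], [1.7, -2.1], [1.0, 1.2]]
```

```bash
python3 - <<'E'
from cfit import *
px=np.array([(243,395),(243,515),(110,245),(110,375),(412,283),(402,402)],float)/8-.5+[302,265]
B=np.array([[-1,-1,1],[-1,-1,0],[-1,1,1],[-1,1,0],[1,-1,1],[1,-1,0]],float)
def P(x):
    c,s=np.cos(x[2]),np.sin(x[2]); return (B*[.027-x[3],.027-x[3],x[4]])@np.array([[c,s,0],[-s,c,0],[0,0,1]])+[x[0],x[1],0]
for lock in(1,0):
    r=least_squares(lambda x:np.r_[(proj(P(x),f)-px).ravel(),lock*(x[:2]-[.4464,-.1961])/.002,x[3]/.003,(x[4]-.063)/.004],[.446,-.196,.1,.002,.063],x_scale=[.01,.01,.1,.01,.01])
    print(r.x.round(4),"yaw",np.degrees(r.x[2]).round(1),(proj(P(r.x),f)-px).round(1).tolist())
# screw heads same camera: fit holder
S=np.array([(99,119),(195,47),(304,127),(208,205)])/4-.5+[345,217]
from bp import bp; print("holder scene",bp(S,f,.036).mean(0).round(4))
p=bp(np.array([[255,95]])/8-.5+[302,265],f,.098); print("cap back-edge",p)
for q in("cap","cap_top","jar"): print(q,[(np.round(d["xyz"],4).tolist(),round(d["conf"],2)) for d in bot.spot_point(q,f)[:2]])
E
```

```text
[ 0.4399 -0.197   0.1845  0.0014  0.0568] yaw 10.6 [[0.5, -0.1], [-0.1, 0.1], [0.3, -0.4], [0.6, -0.9], [0.7, -0.8], [0.4, -0.1]]
[ 0.4384 -0.1978  0.1939  0.0017  0.0586] yaw 11.1 [[0.2, -0.1], [-0.4, 0.6], [-0.0, -0.1], [0.3, -0.1], [0.1, -0.8], [-0.2, 0.4]]
holder scene [ 0.6192 -0.1345  0.036 ]
cap back-edge [[ 0.44551381 -0.17970893  0.098     ]]
cap [([0.4381, -0.2006, 0.0691], 0.87), ([0.4297, -0.1051, 0.004], 0.76)]
cap_top [([0.4342, -0.2047, 0.0996], 0.83), ([0.43, -0.1015, 0.0325], 0.56)]
jar [([0.4321, -0.202, -0.0006], 0.83), ([0.4404, 0.1202, 0.0031], 0.24)]
```

```bash
python3 - <<'E'
from cfit import *
from scipy.spatial.transform import Rotation as Ro
print("cam",(-np.array(f["R"]).T@np.array(f["t"])).round(3))
B=np.array([[-1,-1,1],[-1,-1,0],[-1,1,1],[-1,1,0],[1,-1,1],[1,-1,0]],float)
def run(px,c0,up,lab):
    def P(x): return (B*[.027-.0014,.027-.0014,.064])@Ro.from_rotvec(x[3:6]).as_matrix().T+x[:3]
    def res(x): return np.r_[(proj(P(x),f)-px).ravel(),x[2]/.003,x[3:5]/(.001 if up else .3)]
    r=least_squares(res,[*c0,0,0,0,.1],x_scale=[.01]*3+[.1]*3); R=Ro.from_rotvec(r.x[3:6]).as_matrix()
    print(lab,up,"origin",r.x[:3].round(4),"z axis",R[:,2].round(3),"yaw",np.degrees(np.arctan2(R[1,0],R[0,0])).round(1),"capc",(r.x[:3]+R[:,2]*.083).round(4),"cost",round(r.cost,2),(proj(P(r.x),f)-px).round(1).tolist())
a=np.array([(210,225),(210,294),(157,148),(157,213),(303,180),(301,247)])/4-.5+[280,252]
b=np.array([(243,395),(243,515),(110,245),(110,375),(412,283),(402,402)])/8-.5+[302,265]
for up in(1,0): run(a,(.446,-.196),up,"start"); run(b,(.44,-.198),up,"now")
E
```

```text
cam [ 0.218 -0.585  0.759]
start 1 origin [ 0.4474 -0.1927 -0.0005] z axis [-0. -0.  1.] yaw 3.0 capc [ 0.4474 -0.1927  0.0825] cost 1.6 [[0.4, 0.2], [-0.2, 0.3], [-0.2, -1.0], [0.0, 0.6], [0.7, -0.5], [-0.7, 0.4]]
now 1 origin [ 0.438  -0.1987 -0.001 ] z axis [-0. -0.  1.] yaw 11.1 capc [ 0.438  -0.1987  0.082 ] cost 4.24 [[0.2, -0.7], [-0.4, 1.5], [-0.3, -0.9], [0.1, 0.6], [0.5, -1.6], [-0.0, 1.1]]
start 0 origin [ 4.484e-01 -1.923e-01 -3.000e-04] z axis [-0.027 -0.012  1.   ] yaw 2.7 capc [ 0.4462 -0.1933  0.0827] cost 0.93 [[-0.0, 0.7], [0.0, 0.1], [-0.4, -0.8], [0.4, 0.2], [0.4, -0.3], [-0.4, -0.0]]
now 0 origin [ 0.4391 -0.1968 -0.0006] z axis [-0.033 -0.051  0.998] yaw 11.0 capc [ 0.4364 -0.2011  0.0822] cost 1.52 [[0.0, 0.7], [-0.3, 0.9], [-0.4, -0.3], [0.2, -0.6], [0.4, -0.9], [0.1, 0.1]]
```

```bash
python3 - <<'E'
from cfit import *
s=bot.observe(); p=np.array(s["position"]); y=s["tool_rot"][2]; tx=np.array([np.cos(y),np.sin(y),0]); ty=np.array([np.sin(y),-np.cos(y),0])
pix=lambda P:((proj(np.array([P]),f)[0]-[302,265]+.5)*8).round().tolist()
for z in(.076,.094,.098): 
  for d in(0,-.009): print(z,d,"axis",pix([p[0],p[1],z]+d*tx),"pads",[pix([p[0],p[1],z]+k*.0275*ty+e*tx+d*tx) for k in(1,-1) for e in(-.011,.011)])
a=np.linspace(0,6.28,60)
for d in(0,-.009): 
  u=np.array([pix([p[0]+.0275*np.cos(t),p[1]+.0275*np.sin(t),z]+d*tx) for t in a for z in(.068,.098)]); print(d,"cap silhouette x",u[:,0].min(),u[:,0].max(),"y",u[:,1].min(),u[:,1].max())
E
```

```text
0.076 0 axis [290.0, 201.0] pads [[358.0, 295.0], [414.0, 230.0], [167.0, 171.0], [223.0, 110.0]]
0.076 -0.009 axis [266.0, 227.0] pads [[335.0, 323.0], [391.0, 256.0], [143.0, 197.0], [200.0, 135.0]]
0.094 0 axis [292.0, 157.0] pads [[362.0, 252.0], [418.0, 186.0], [167.0, 127.0], [224.0, 65.0]]
0.094 -0.009 axis [268.0, 183.0] pads [[338.0, 280.0], [395.0, 213.0], [143.0, 153.0], [201.0, 90.0]]
0.098 0 axis [292.0, 147.0] pads [[363.0, 242.0], [419.0, 176.0], [167.0, 117.0], [225.0, 55.0]]
0.098 -0.009 axis [269.0, 173.0] pads [[339.0, 270.0], [396.0, 203.0], [143.0, 143.0], [201.0, 80.0]]
0 cap silhouette x 171.0 413.0 y 48.0 322.0
-0.009 cap silhouette x 147.0 390.0 y 73.0 349.0
```

The cap's silhouette shows it sits 9 mm towards −tool x of the pad centre, and the smaller opening of 50 mm agrees. I'll open, shift by −9 mm and regrasp.

```bash
python3 -m jog '[[[0,0,0,0,0,0,1],[0,0,0,0,0,0,1],[0,0,0,0,0,0,1],[-5,0,1,0,0,0,1],[-4,0,1,0,0,0,1]]]' ; python3 -m jog '[[[0,0,0,0,0,0,1],[0,0,0,0,0,0,0],[0,0,0,0,0,0,0],[0,0,0,0,0,0,0],[0,0,0,0,0,0,0]]]' 30;python3 -m jog '[[[0,0,0,0,0,0,0],[0,0,0,0,0,0,0]]]' 30;python3 -m jog '[[[0,0,0,0,0,0,0],[0,0,0,0,0,0,0]]]' 118; python3 st.py; python3 - <<'E'
from cfit import *
for q in("cap","cap_top","jar"):
  for c in("scene","top"):
    print(q,c,[(np.round(d["xyz"],4).tolist(),round(d["conf"],2)) for d in bot.spot_point(q,bot.grab_frame(c))[:2]])
E
python3 v.py pics/v2.png
```

```text
clock: 17.45
position: [0.4378, -0.2003, 0.1457]
tool_rot: [-3.141, 0.0, 0.447]
force: [-0.3, -0.3, 0.1]
grip_width: 0.0856
finger_force: 0.0
clock: 17.95
position: [0.4383, -0.1999, 0.146]
tool_rot: [-3.141, -0.0, 0.447]
force: [-0.3, 2.4, 4.9]
grip_width: 0.0534
finger_force: 31.8
clock: 18.15
position: [0.4384, -0.2, 0.146]
tool_rot: [-3.142, -0.0, 0.447]
force: [-0.4, 3.1, 4.9]
grip_width: 0.0536
finger_force: 31.8
clock: 18.35
position: [0.4384, -0.1999, 0.146]
tool_rot: [-3.142, -0.0, 0.447]
force: [-1.6, 2.4, 7.3]
grip_width: 0.0514
finger_force: 121.2
18.35 [ 0.4384 -0.1999  0.146 ] [-3.142 -0.     0.447] q [ 0.48  0.56 -0.23  2.08  0.24  0.52 -1.05] F [-1.6  2.4  7.3] w 0.0514
cap scene [([0.4341, -0.202, 0.0689], 0.86), ([0.4242, -0.1055, 0.0015], 0.62)]
cap top [([0.4269, -0.1017, 0.0036], 0.83), ([0.5996, -0.0119, -0.0023], 0.57)]
cap_top scene [([0.4316, -0.1012, 0.0309], 0.8), ([0.4344, -0.2033, 0.0972], 0.75)]
cap_top top [([0.4271, -0.1009, 0.0307], 0.97), ([0.6017, -0.0152, 0.0301], 0.68)]
jar scene [([0.4339, -0.2017, -0.003], 0.9)]
jar top [([0.6205, -0.1359, 0.0018], 0.67), ([0.4348, -0.2018, 0.0042], 0.6)]
origin 299 269
```

View pics/v2.png

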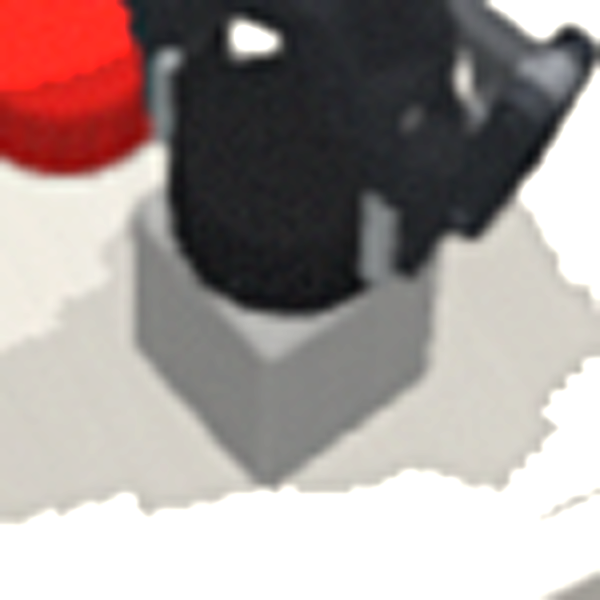

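```bash
python3 - <<'E'
from cfit import *
from bp import bp
B=np.array([[-1,-1,1],[-1,-1,0],[-1,1,1],[-1,1,0],[1,-1,1],[1,-1,0]],float)
px=np.array([(268,360),(268,488),(135,213),(135,345),(437,250),(428,375)])/8-.44+[299,269]
def P(x):
    c,s=np.cos(x[2]),np.sin(x[2]); return (B*[.027-.0014,.027-.0014,x[3]])@np.array([[c,s,0],[-s,c,0],[0,0,1]])+[x[0],x[1],0]
r=least_squares(lambda x:np.r_[(proj(P(x),f)-px).ravel(),(x[3]-.063)/.003],[.44,-.2,.2,.063],x_scale=[.01,.01,.1,.01]); print("jar",r.x.round(4),np.degrees(r.x[2]).round(1),(proj(P(r.x),f)-px).round(1).tolist())
t=bot.grab_frame("top")
print("holder scene",bp(np.array([(99,119),(195,47),(304,127),(208,205)])/4-.375+[345,217],f,.036).mean(0).round(4))
print("holder top",bp(np.array([(129,105),(249,75),(280,193),(158,223)])/4-.375+[318,120],t,.036).mean(0).round(4))
for fr in (f,t):
    d=[np.array(q["xyz"]) for k in range(1) for q in bot.spot_point("holder_pocket",fr)+bot.spot_point("holder",fr) if abs(q["xyz"][0]-.62)<.02]; print(np.round(d,4).tolist())
E
```

```text
jar [ 0.4383 -0.1989  0.1907  0.0607] 10.9 [[0.1, 0.3], [-0.4, 0.6], [-0.2, -0.3], [0.1, -0.1], [0.5, -0.8], [-0.1, 0.3]]
holder scene [ 0.6192 -0.1349  0.036 ]
holder top [ 0.622  -0.1357  0.036 ]
[[0.62, -0.1349, 0.007], [0.6218, -0.138, 0.0034]]
[[0.6147, -0.1321, 0.0096], [0.6225, -0.1395, 0.0003]]
```

```bash
python3 -m jog '[[[0,0,-15,0,0,0,0],[0,0,-25,0,0,0,0],[0,0,-25,0,0,0,0],[15,2,-8,0,0,0,0],[30,3,0,0,0,0,0]]]'; python3 -m jog '[[[35,4,0,0,0,0,0],[35,4,0,0,0,0,0],[35,4,0,0,0,0,0],[27,3,0,0,0,0,0],[15,1,0,0,0,-0.075,0]]]'; python3 -m jog '[[[0,0,10,0,0,0,0],[0,0,15,0,0,0,0],[0,0,10,0,0,0,0],[0,0,0,0,0,0,0],[0,0,0,0,0,0,0]]]'; python3 st.py .6203 -.1355 .154
```

```text
clock: 19.85
position: [0.4806, -0.1864, 0.2202]
tool_rot: [3.14, -0.0, 0.444]
force: [-0.0, 0.7, -4.8]
grip_width: 0.0515
finger_force: 125.5
clock: 20.35
position: [0.6222, -0.1347, 0.2182]
tool_rot: [-3.141, -0.0, 0.523]
force: [-0.9, -0.9, -4.0]
grip_width: 0.0511
finger_force: 125.4
clock: 20.85
position: [0.6202, -0.1364, 0.1837]
tool_rot: [-3.141, 0.001, 0.521]
force: [0.7, -0.3, -3.2]
grip_width: 0.0512
finger_force: 125.4
20.85 [ 0.6202 -0.1364  0.1837] [-3.141e+00  1.000e-03  5.210e-01] q [ 0.3   0.69 -0.26  1.66  0.23  0.83 -1.11] F [ 0.7 -0.3 -3.2] w 0.0512
to go (tool mm) [ 0.6 -0.7 29.7]
```

```bash
python3 -m jog '[[[0.5,-0.7,2,0,0,0,0],[0,0,2,0,0,0,0],[0,0,2,0,0,0,0],[0,0,0,0,0,0,0]]]'; python3 -m jog '[[[0,0,2,0,0,0,0],[0,0,1,0,0,0,0],[0,0,0,0,0,0,0]]]'
```

```text
clock: 21.25
position: [0.6205, -0.1352, 0.1777]
tool_rot: [-3.141, 0.0, 0.522]
force: [-0.5, -0.8, -3.8]
grip_width: 0.0512
finger_force: 125.4
clock: 21.55
position: [0.6205, -0.1352, 0.1747]
tool_rot: [-3.141, 0.0, 0.522]
force: [-0.5, 0.3, -4.5]
grip_width: 0.0511
finger_force: 125.4
```

Free at a depth of 5 mm; continuing down.

```bash
python3 -m jog '[[[0,0,2,0,0,0,0],[0,0,2,0,0,0,0],[0,0,0,0,0,0,0]]]'; python3 -m jog '[[[0,0,3,0,0,0,0],[0,0,3,0,0,0,0],[0,0,0,0,0,0,0]]]'
```

```text
clock: 21.85
position: [0.6204, -0.1352, 0.1705]
tool_rot: [-3.141, 0.0, 0.522]
force: [-0.5, -0.2, -3.8]
grip_width: 0.0514
finger_force: 125.4
clock: 22.15
position: [0.6204, -0.1352, 0.1644]
tool_rot: [-3.141, 0.001, 0.522]
force: [-0.4, -0.2, -4.0]
grip_width: 0.0515
finger_force: 125.4
```

```bash
python3 -m jog '[[[0,0,3,0,0,0,0],[0,0,3,0,0,0,0],[0,0,2,0,0,0,0],[0,0,0,0,0,0,0]]]'; python3 -m jog '[[[0,0,1,0,0,0,0],[0,0,1,0,0,0,0],[0,0,0,0,0,0,0]]]'
```

```text
clock: 22.55
position: [0.6205, -0.1352, 0.1565]
tool_rot: [-3.141, 0.0, 0.522]
force: [-0.2, 0.3, -3.3]
grip_width: 0.0512
finger_force: 125.4
clock: 22.85
position: [0.6206, -0.1352, 0.1549]
tool_rot: [3.142, -0.0, 0.522]
force: [0.6, -0.6, -4.2]
grip_width: 0.0511
finger_force: 125.8
```

```bash
python3 -m jog '[[[0,0,1,0,0,0,0],[0,0,0,0,0,0,0],[0,0,0,0,0,0,0]]]'; python3 -m jog '[[[0,0,0.5,0,0,0,0],[0,0,0,0,0,0,0],[0,0,0,0,0,0,0]]]'
```

```text
clock: 23.15
position: [0.6208, -0.1351, 0.1545]
tool_rot: [3.141, -0.001, 0.522]
force: [-3.8, 1.2, 7.3]
grip_width: 0.0513
finger_force: 126.6
clock: 23.45
position: [0.6209, -0.1351, 0.1541]
tool_rot: [3.141, -0.001, 0.522]
force: [-3.4, 0.7, 7.9]
grip_width: 0.0512
finger_force: 126.6
```

Seated: the jar bottom is about 8 mm up and takes load. Now I'll unscrew anticlockwise (−tool z), following the 2 mm rise.

```bash
python3 -m jog '[[[0,0,0,0,0,-0.1,0],[0,0,0,0,0,-0.1,0],[0,0,-0.2,0,0,-0.1,0],[0,0,-0.2,0,0,-0.1,0],[0,0,-0.2,0,0,-0.1,0]]]' 120; python3 -c "
from workcell import bot;print(bot.observe()['moment'])"; python3 -m jog '[[[0,0,-0.2,0,0,-0.1,0],[0,0,-0.2,0,0,-0.1,0],[0,0,-0.2,0,0,-0.1,0],[0,0,0,0,0,0,0]]]'; python3 -c "
from workcell import bot;print(bot.observe()['moment'])"; python3 st.py
```

```text
clock: 23.95
position: [0.6207, -0.1348, 0.1546]
tool_rot: [3.142, -0.0, 1.026]
force: [-4.6, 3.9, 7.9]
grip_width: 0.051
finger_force: 126.5
[ 0.65566145  0.90028117 -0.42153239]
clock: 24.35
position: [0.6205, -0.1349, 0.155]
tool_rot: [-3.141, -0.001, 1.325]
force: [-5.1, 2.3, 7.2]
grip_width: 0.0511
finger_force: 126.5
[ 0.68011888  1.02702618 -0.27709846]
24.35 [ 0.6205 -0.1349  0.155 ] [-3.141e+00 -1.000e-03  1.325e+00] q [ 0.42  0.75 -0.46  1.66  0.43  0.83 -0.47] F [-5.1  2.3  7.2] w 0.0511
```

Torque on the cap is about −0.4 N m, so the grip is turning it. Another 0.6 rad to go.

```bash
python3 -m jog '[[[0,0,-0.2,0,0,-0.1,0],[0,0,-0.2,0,0,-0.1,0],[0,0,-0.2,0,0,-0.1,0],[0,0,-0.2,0,0,-0.1,0],[0,0,0,0,0,-0.1,0]]]'; python3 -c "
from workcell import bot;print(bot.observe()['moment'])"; python3 -m jog '[[[0,0,0,0,0,-0.1,0],[0,0,0,0,0,0,0]]]'; python3 -c "
from workcell import bot;print(bot.observe()['moment'])"; python3 -m jog '[[[0,0,-1,0,0,0,0],[0,0,-1,0,0,0,0],[0,0,0,0,0,0,0]]]'; python3 st.py
```

```text
clock: 24.85
position: [0.6202, -0.1349, 0.1557]
tool_rot: [-3.141, -0.0, 1.826]
force: [-7.6, 2.3, 6.4]
grip_width: 0.0516
finger_force: 126.4
[ 0.6847952   1.46112409 -0.4300733 ]
clock: 25.05
position: [0.6202, -0.135, 0.1556]
tool_rot: [-3.141, -0.001, 1.925]
force: [-6.4, 3.5, 6.4]
grip_width: 0.0512
finger_force: 126.5
[ 0.61919003  1.35662652 -0.29223787]
clock: 25.35
position: [0.6203, -0.135, 0.1577]
tool_rot: [-3.141, -0.0, 1.921]
force: [-6.6, 2.0, 4.1]
grip_width: 0.0514
finger_force: 126.4
25.35 [ 0.6203 -0.135   0.1577] [-3.141 -0.     1.921] q [ 0.51  0.78 -0.61  1.66  0.55  0.88  0.03] F [-6.6  2.   4.1] w 0.0514
```

```bash
python3 -m jog '[[[0,0,-1,0,0,0,0],[0,0,-2,0,0,0,0],[0,0,-2,0,0,0,0],[0,0,0,0,0,0,0]]]'; python3 -m jog '[[[0,0,-1,0,0,0,0],[0,0,-2,0,0,0,0],[0,0,-2,0,0,0,0],[0,0,0,0,0,0,0]]]'; python3 st.py
```

```text
clock: 25.75
position: [0.6206, -0.1353, 0.1626]
tool_rot: [3.142, 0.0, 1.922]
force: [-3.3, 1.0, 1.7]
grip_width: 0.0513
finger_force: 125.9
clock: 26.15
position: [0.6208, -0.1352, 0.1678]
tool_rot: [3.141, 0.0, 1.922]
force: [-1.4, 0.9, 0.8]
grip_width: 0.0514
finger_force: 125.9
26.15 [ 0.6208 -0.1352  0.1678] [3.141 0.    1.922] q [ 0.52  0.77 -0.61  1.65  0.54  0.89  0.04] F [-1.4  0.9  0.8] w 0.0514
```

The jar is not coming up with it (force near 0, not −3.5 N), so the thread has let go. I'll lift to mid-window.

```bash
python3 -m jog '[[[0,0,-6,0,0,0,0],[0,0,-8,0,0,0,0],[0,0,-8,0,0,0,0],[0,0,-8,0,0,0,0],[0,0,-8,0,0,0,0]]]'; python3 -m jog '[[[0,0,-5,0,0,0,0],[0,0,0,0,0,0,0],[0,0,0,0,0,0,0],[0,0,0,0,0,0,0]]]'; python3 st.py;python3 - <<'E'
from h import *
for c in("scene","top"):
  f=bot.grab_frame(c)
  if c=="scene":
    u,v=proj(np.array([[.62,-.135,.1]]),f)[0].astype(int); cv2.imwrite("pics/end.png",cv2.resize(f["img"][v-55:v+55,u-60:u+60,::-1],None,fx=5,fy=5,interpolation=cv2.INTER_CUBIC))
  for q in("jar","cap","jar_mouth"): print(c,q,[(np.round(d["xyz"],4).tolist(),round(d["conf"],2)) for d in bot.spot_point(q,f)[:2]])
E
```

```text
clock: 26.65
position: [0.6207, -0.1353, 0.2064]
tool_rot: [3.141, 0.0, 1.922]
force: [0.2, 0.6, -0.0]
grip_width: 0.0514
finger_force: 125.9
clock: 27.05
position: [0.6204, -0.1352, 0.21]
tool_rot: [-3.141, -0.0, 1.922]
force: [0.2, -0.4, 0.3]
grip_width: 0.0515
finger_force: 125.9
27.05 [ 0.6204 -0.1352  0.21  ] [-3.141 -0.     1.922] q [ 0.53  0.72 -0.64  1.63  0.5   0.97  0.07] F [ 0.2 -0.4  0.3] w 0.0515
scene jar [([0.6159, -0.136, 0.0037], 0.94)]
scene cap [([0.622, -0.1358, 0.1335], 0.8), ([0.6012, -0.0169, -0.003], 0.58)]
scene jar_mouth [([0.6223, -0.132, 0.0963], 0.55)]
top jar [([0.6195, -0.1388, 0.0096], 0.59)]
top cap [([0.4236, -0.1014, 0.0029], 0.95), ([0.5941, -0.0171, -0.0024], 0.8)]
top jar_mouth [([0.7378, 0.1211, 0.0015], 0.57), ([0.6197, -0.1357, 0.0946], 0.56)]
```

View pics/end.png

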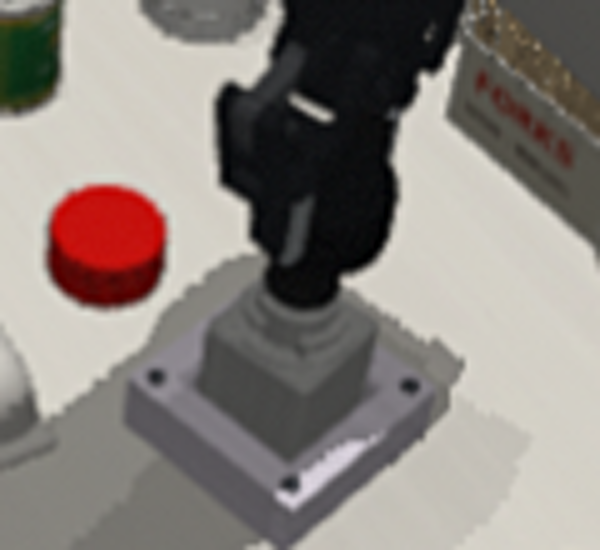

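The picture shows the jar seated in the holder at around (290,370), with its neck and the black seal boss at (303,285) exposed. The cap is held above it. Rim height is about 125 mm above the jar's base, inside the window, so I'm handing in.

```bash
python3 -c "
from workcell import bot; print(bot.job_done())"
```

```text
the job is handed in; nothing more can be done
None
```

I handed the job in at about 27 s: the square jar stands fully down in the holder, and its unscrewed cap is held level about 40 mm above the mouth. My first try at the pocket missed and tilted the jar, so I set it down and regrasped. The hand-in call returned no verdict.

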